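# Chase a thread on the hand tapping stand with its catch wedged open

### The job

Push the orange wedge, thin end first, under the roller of the tapping stand's red sprung catch until the roller sits up on the wedge's flat top, and leave it there so that the crank stays unlocked. Then work the tap in with the crank, pausing a moment at every stopping point: half a turn clockwise (seen from above), a quarter back, half a turn clockwise, a quarter back, and a last half turn clockwise, so that it ends one full turn on from the start. Leave the wedge in place, let go of the crank, and do not disturb the bottle, the tin, the disc cassette or the dental model.

Things in the scene. Friction and masses are not known exactly. Their poses are not given: they have to be found in the camera images.
- tap_stand: Grey hand tapping stand, fixed to the bench. Base 160 (x) x 130 (y) x 12 mm; origin at the centre of its underside, on the spindle axis, z up. A bridge along its y (124 mm wide, 34 deep, top 85 mm up) carries the vertical spindle with the crank on top. The red catch points along the stand's +x and overhangs the base, ending 192 mm from the spindle axis. A shelf edge 0.22 m up lies beyond it.
- crank_axis (a point): Point on the vertical spindle axis, 95 mm above the bench.
- crank (a joint): Turn of the crank, rad: 0 at the start, grows clockwise seen from above (full turn 6.28); stops at -0.4 and 6.9. The spindle sinks 6 mm per turn. Needs about 0.12 N m (2 N at the knob) plus a little drag and stays where it is left. While the catch is down its nose stands between teeth under the spindle's disc and the crank turns no more than about 0.1 rad.
- crank_knob (a point): Middle of the crank's black upright grip: round, 25 mm across, 42 mm tall, spinning freely, so it can be held from above and led round without turning the gripper. 62 mm from the spindle axis, 129 mm above the bench at the start, 21 mm above the grip's foot; the crank arm's top is 23 mm below this point. At crank 0 it lies on the stand's -x side, opposite the catch.
- catch (a joint): Angle of the red sprung catch, rad: 0 down (locking), grows as its roller end is lifted, limit 0.40. With the roller on the wedge's flat top it reads about 0.18; the crank is free above 0.15. The spring presses the roller down with 3 to 4 N and shuts the catch when let go.
- catch_roller (a point): Lowest point of the catch's steel roller, mid-length. Roller 14 mm in diameter, 44 mm long, lying across the stand's x axis, 185 mm from the spindle axis; underside 12 mm above the bench when the catch is down. The bench is clear from the base plate's edge (80 mm from the spindle axis) outwards.
- wedge: Loose orange plastic wedge, 150 (x) x 30 (y) x 32 mm high, about 0.14 kg; origin at the middle of its underside. Thin end (6 mm high) at x = +75 mm; the ramp rises to the full 32 mm at x = 0; from there back to x = -75 mm the top is flat and level, with ribbed sides to hold it by. It is pushed under the roller along the stand's -x, needing 5 to 12 N.
- bottle: White bottle with a blue cap, 42 mm in diameter, 103 mm tall; origin under its centre. Bystander standing beside the stand, on the far side from the robot.
- tin: Round tin with a blue lid, 64 mm in diameter, 28 mm tall; origin under its centre. Bystander standing beside the stand's catch, on the robot's side.
- disc_cassette: Flat milling disc in a dark cassette, 119 x 122 x 18 mm; origin under its centre. Bystander lying beyond the catch, seen from the robot.
- dental_model: Beige dental model, 62 x 66 x 28 mm; origin under its centre. Bystander standing to the right of the stand.
There are look-alikes about, which are no part of the job. Of the things that look like the wedge, the largest one is meant.

How it is judged:
By the outcome, as a careful person would: the job done as asked, in the order asked, and still so for the second after the job is handed in, with the robot touching nothing.
It also fails if it takes over 70 s, if anything falls off the work surface, if the arm or the gripper's body presses on something with over 40 N, if the wrist force passes 120 N, or if a joint passes its speed limit or range.

### The arm

A 6-joint arm with a two-finger parallel gripper is mounted at the origin on a cart in front of the work surface, level with it; the furniture and walls round the work are solid. World frame = base frame: x ahead of the robot, y to its left, z up, the work surface at z = 0. Lengths are in mm, angles in degrees, forces in N, time in s.
With the tool pointing down it reaches from about 350 to 725 mm from the base axis. Payload 6 kg.
Tool frame: the origin (TCP) lies between the finger pads; the fingertips stand 25 mm ahead of it and the grasp point (between the pads) lies 6 mm ahead of it; z points along the fingers, y is the line along which they close (so a half turn about z gives the same grasp; the last joint's range is limited). The gripper opens to 85 mm and grips with 20 to 120 N. Pads are 22 mm wide; open, the fingers measure 114 mm over their backs; the gripper's body (76 mm by 85 mm) begins 54 mm behind the grasp point. The pads swing forward as they close: fully open they stand 13 mm farther back than shut.
Start: joints at [92.802, 2.303, 4.859, 0, -92.561, -19.12], TCP at [168.553, 575.818, 256.261] pointing down, gripper open.
Joint ranges: [-146.85, 146.85], [-73.84, 115.35], [-62.03, 85.46], [-188.31, 113.3], [-161.28, -10.13], [-171.36, 171.36]. Speed limits (degrees/s): [147.25, 147.25, 172.46, 180, 180, 180].

### API

Orientations are given as [roll, pitch, yaw] about the fixed x, y, z axes, in that order (R = Rz(yaw) Ry(pitch) Rx(roll)).
In Python, from cell import * gives the robot as it stands.
- The arm moves only by the tool send_rows, never from a script. Its argument "deltas" is a list of rows, each an object of numbers: "jaw": the closure, from -1 (fully open) to 1 (shut); "tx", "ty", "tz": the shift along the tool's x, y, z in cm; "roll": the turn about the tool's z in degrees. A call has 1 to 8 rows; each row shifts and turns the commanded pose from where the row before left it, along the tool's axes as they then stand; what a row does not reach is not made up. A row lasts 1/12 s, in which the tool goes at most 41.7 mm and 7.16 degrees, less where a joint would pass 70% of its speed; a pose out of reach is approached as far as the arm can. A call with a gripper value outside its range is refused whole. The fingers move at their own pace and stop on an object; the grip force is fixed at half the most. Time passes only in rows, so rows that do not move let the fingers close. It gives the time, the measured TCP pose, the force, the opening and the grip force at its end, in the units of the state.
- read_state(): the state, without advancing time (a new reading comes with each control period).
- capture(name): name is "scene" or "top"; returns a dict with "image" (400x640x3 uint8, red, green, blue), "depth" (400x640 float32, mm along the optical axis (not along the pixel's ray), 0 where there is no reading), "mtx" (3x3 intrinsics, pixels), "extrinsics" (4x4, takes a point from camera to world coordinates). Camera axes: x right, y down, z forward; pixel columns grow to the right and rows downward; lengths in mm; the calibration is good to about 2 mm. A picture is of the moment at which its call begins.
- hand_in(): hands the job in; it is judged then, once.
The state is a dict: "time": time; "joint_positions": joint angles; "qvel": joint speeds; "effort": joint torques, N m; "tool_pos": TCP position; "eef_rot": TCP orientation; "ft_force": force on the tool from outside, world axes, zero at the start; "wrist_torque": the same for the moment, N m; "grip_width": finger opening in mm; "finger_force": force on a finger pad.
Only numpy, scipy, OpenCV 4.12 (cv2) and the standard library are available. Lean on these libraries where they do the work, as an engineer would, in place of code of your own. Each camera call takes 0.05 s, during which the arm holds its last target. There are 200 camera calls.

## Working session

There is one attempt and no reset: what is moved stays moved. The work goes in short steps, Python scripts to look and compute and a tool call to move; the robot and the scene stay as the last step left them, time stands still between calls to the robot, and variables do not carry over. Pictures are saved under pics/ and viewed, at most 10 in all, crops included, and the job is handed in when it is done.

Besides the shell and the picture viewer there is one more tool, called in YAML: its name, and indented under it one key for each argument. send_rows: Moves the arm, as the interface text tells. Its arguments: {"type":"object","properties":{"deltas":{"type":"array"}},"required":["deltas"]}

```bash
mkdir -p pics; ls; cat > h.py <<'E'
from cell import *
import numpy as np, cv2
def cap(n):
    c=capture(n); np.savez(f'{n}.npz',**c); return c
def ray(c,u,v,z):
    K=np.array(c['mtx']);T=np.array(c['extrinsics'])
    d=T[:3,:3]@np.linalg.solve(K,[u,v,1.]);o=T[:3,3]
    return o+d*(z-o[2])/d[2]
def cloud(c):
    K=np.array(c['mtx']);T=np.array(c['extrinsics']);D=c['depth']
    v,u=np.mgrid[:D.shape[0],:D.shape[1]]
    p=np.stack([(u-K[0,2])/K[0,0]*D,(v-K[1,2])/K[1,1]*D,D],-1)
    return p@T[:3,:3].T+T[:3,3]
def save(img,name,s=1):
    cv2.imwrite(f'pics/{name}.png',cv2.resize(img[...,::-1],None,fx=s,fy=s,interpolation=cv2.INTER_CUBIC))
E
python3 - <<'E'
from h import *
for n in('scene','top'):
    c=cap(n);save(c['image'],n+'0',1.25);print(c['mtx'],c['extrinsics'])
print(read_state())
E
```

```text
pics
[[489.16082711   0.         318.50812969]
 [  0.         489.16082711 195.89626646]
 [  0.           0.           1.        ]] [[ 6.78355033e-01 -3.70687640e-01  6.34369863e-01 -2.24596775e+02]
 [-7.34665913e-01 -3.30434074e-01  5.92519467e-01 -7.76633439e+02]
 [-1.00222244e-02 -8.67988477e-01 -4.96483191e-01  7.14344779e+02]
 [ 0.00000000e+00  0.00000000e+00  0.00000000e+00  1.00000000e+00]]
[[400.42924411   0.         326.10405181]
 [  0.         400.42924411 206.40272959]
 [  0.           0.           1.        ]] [[-1.45774145e-02 -9.98211473e-01  5.79771822e-02  5.12430840e+02]
 [-9.99878435e-01  1.48735231e-02  4.67906392e-03 -3.03795255e+01]
 [-5.53302025e-03 -5.79019256e-02 -9.98306943e-01  1.05394119e+03]
 [ 0.00000000e+00  0.00000000e+00  0.00000000e+00  1.00000000e+00]]
{'time': 0.1, 'joint_positions': array([ 9.28036407e+01,  2.33606004e+00,  4.80828627e+00, -2.60023159e-02,
       -9.25616920e+01, -1.91210207e+01]), 'qvel': array([-0.11537059, -0.05311118,  0.11061149,  0.09344255,  0.01103297,
       -0.05729029]), 'effort': array([-5.03991265e-03, -3.69346654e+01,  3.48277080e+01,  6.95176363e+00,
       -4.73570108e-03, -3.00608903e-06]), 'tool_pos': array([168.40049456, 575.61433414, 255.36368459]), 'eef_rot': array([ 1.79906961e+02, -4.76085744e-03, -1.63162342e+01]), 'ft_force': array([-0.84630273,  0.12282778,  0.28097805]), 'wrist_torque': array([ 0.03059757, -0.04021214, -0.02000946]), 'finger_force': 0.0, 'grip_width': 85.29927823978564}
```

View pics/scene0.png

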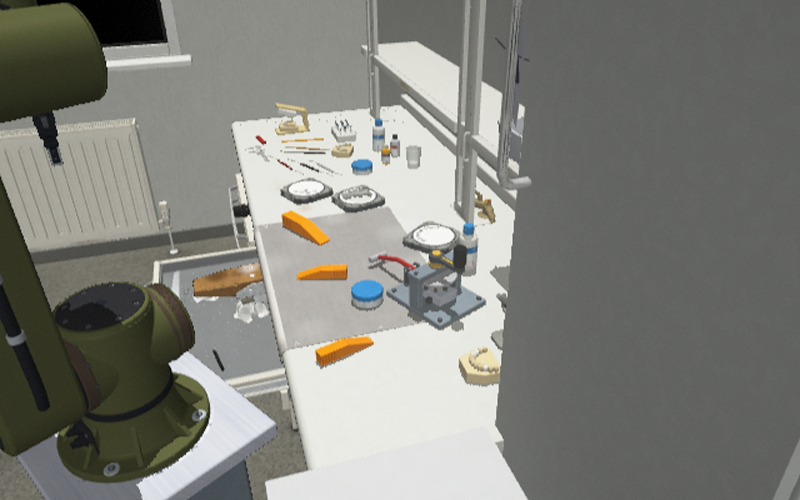

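View pics/top0.png

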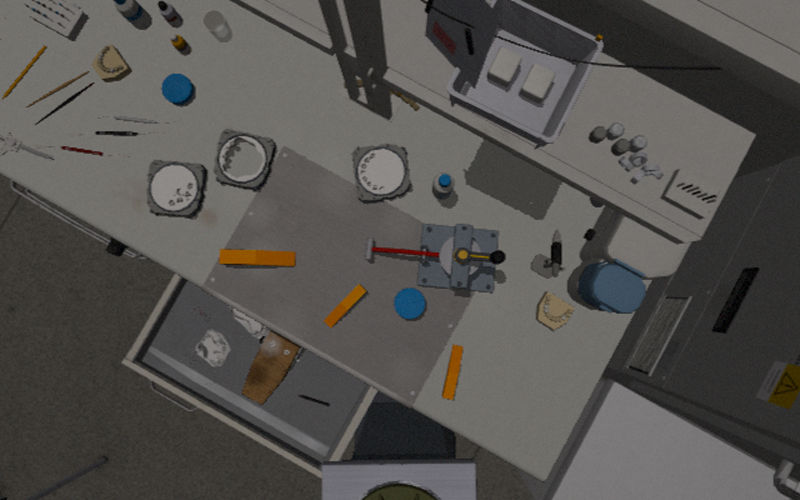

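The top picture (0.8 scale of 800 px) shows the stand at about (460,255), its catch roller at (370,250) and its knob at (498,257). There are three orange wedges: (257,258), (346,305) and (452,372). The first looks largest, so I'll measure all three and confirm it in a crop.

```bash
python3 - <<'E'
from h import *
c=dict(np.load('top.npz'));s=dict(np.load('scene.npz'))
def mask(img,lo,hi):return cv2.inRange(cv2.cvtColor(img,cv2.COLOR_RGB2HSV),lo,hi)
for n,cc in(('top',c),('scene',s)):
    P=cloud(cc);print(n)
    for col,lo,hi in(('orange',(8,170,100),(22,255,255)),('red',(0,150,80),(4,255,255)),('blue',(98,150,60),(115,255,255))):
        m=mask(cc['image'],lo,hi);k,L,st,ce=cv2.connectedComponentsWithStats(m)
        for i in range(1,k):
            if st[i,4]<25: continue
            v,u=np.where(L==i);p=P[v,u];ok=cc['depth'][v,u]>0
            p=p[ok]; p=p[(p[:,2]>-20)&(p[:,2]<150)]
            if len(p)<15 : continue
            r=cv2.minAreaRect(p[:,:2].astype(np.float32))
            print(col,ce[i].round(),st[i,4],'rect',np.round(r[0]),np.round(r[1]),round(r[2],1),'z',np.percentile(p[:,2],[2,50,98]).round())
P=cloud(c)
# wedge: profile
m=mask(c['image'],(8,170,100),(22,255,255));m[:, :165]=0;m[:,245:]=0
v,u=np.where(m);p=P[v,u];
p=p[p[:,2]>3]
mm=p[:,:2].mean(0);w,V=np.linalg.eigh(np.cov((p[:,:2]-mm).T));a=V[:,1];t=(p[:,:2]-mm)@a
print('axis',a,np.degrees(np.arctan2(a[1],a[0])),t.min(),t.max())
for lo in range(-80,80,15):
    q=p[(t>=lo)&(t<lo+15)]
    if len(q):print(lo,np.median(q[:,2]).round(1),q[:,:2].mean(0).round())
save(c['image'][170:240,165:245],'wedgecrop',6)
save(c['image'][160:250,280:420],'standcrop',5)
E
```

```text
top
orange [19. 57.] 66 rect [990. 796.] [ 13. 135.] 52.1 z [ 2.  6. 10.]
orange [206. 206.] 682 rect [579. 293.] [160.  30.] 87.8 z [ 6. 29. 34.]
orange [370. 203.] 37 rect [ 573. -130.] [14. 12.] 89.5 z [108. 110. 113.]
orange [276. 244.] 340 rect [477. 107.] [ 22. 107.] 44.6 z [ 3. 20. 26.]
orange [362. 298.] 372 rect [ 338. -115.] [ 21. 107.] 76.3 z [ 2. 20. 26.]
red [319. 200.] 110 rect [587.  -6.] [111.   8.] 83.2 z [24. 43. 49.]
blue [141.  70.] 430 rect [938. 455.] [63. 59.] 44.7 z [24. 28. 32.]
blue [355. 144.] 62 rect [718. -98.] [19. 18.] 89.1 z [ 97. 102. 105.]
blue [327. 242.] 468 rect [480. -28.] [59. 59.] 89.1 z [24. 27. 31.]
scene
orange [243. 182.] 456 rect [580. 286.] [153.  34.] 87.9 z [ 3. 20. 35.]
orange [260. 218.] 356 rect [476. 104.] [ 25. 107.] 43.5 z [ 2. 15. 26.]
orange [273. 279.] 515 rect [ 338. -117.] [ 26. 107.] 76.5 z [ 2. 17. 26.]
red [317. 208.] 61 rect [585. -12.] [115.   7.] 84.5 z [24. 44. 49.]
blue [289. 131.] 82 rect [936. 450.] [56. 57.] 73.0 z [24. 29. 33.]
blue [375. 181.] 31 rect [ 717. -102.] [16. 18.] 63.4 z [ 94. 102. 107.]
blue [293. 232.] 320 rect [478. -32.] [59. 61.] 83.4 z [19. 29. 32.]
axis [0.09057886 0.99588929] 84.8030907660094 -317.635798783878 79.7485249931223
-80 6.7 [574. 215.]
-65 10.3 [577. 225.]
-50 14.9 [578. 240.]
-35 20.1 [578. 255.]
-20 26.1 [578. 270.]
-5 30.5 [578. 285.]
10 31.0 [580. 300.]
25 31.3 [581. 315.]
40 30.8 [581. 330.]
55 31.8 [581. 345.]
70 31.5 [583. 357.]
```

View pics/wedgecrop.png

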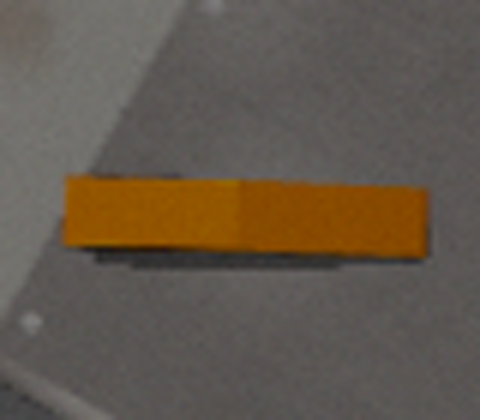

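View pics/standcrop.png

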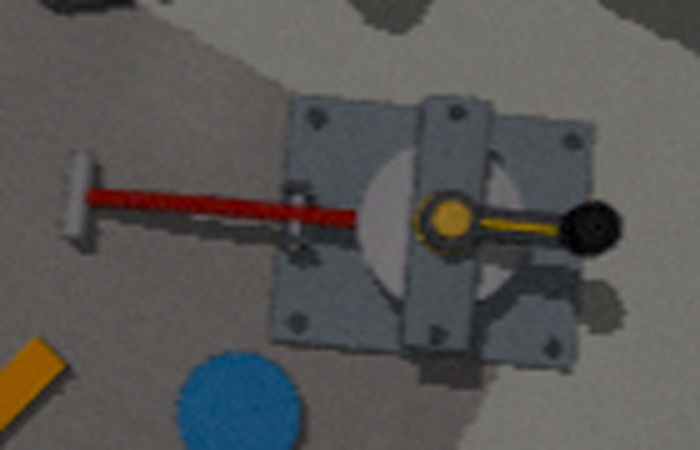

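The crop shows the largest wedge (206,206 px; ~150x30 mm, the other two are ~107x22). Its thin end faces the catch. The stand crop shows the roller at (296,200) px, the hub at (370,203) and the knob at (398,206).

```bash
python3 - <<'E'
from h import *
c=dict(np.load('top.npz'));P=cloud(c)
K=c['mtx']
X=P.reshape(-1,3);X=X[c['depth'].reshape(-1)>0]
def reg(x0,x1,y0,y1,z0,z1):
    return X[(X[:,0]>x0)&(X[:,0]<x1)&(X[:,1]>y0)&(X[:,1]<y1)&(X[:,2]>z0)&(X[:,2]<z1)]
def rect(p,n):
    r=cv2.minAreaRect(p[:,:2].astype(np.float32));print(n,len(p),np.round(r[0],1),np.round(r[1],1),round(r[2],1),p[:,2].mean().round(1),p.mean(0).round(1))
rect(reg(500,650,-230,-40,140,160),'knobtop')
rect(reg(480,680,-230,-40,80,90),'bridge')
rect(reg(450,700,-230,-20,8,16),'base')
rect(reg(540,640,35,80,18,34),'roller')
rect(reg(560,620,-135,-120,100,120),'hub')
print('hub ray',ray(c,370,203.4,110),'knob',ray(c,398,205.6,150),'roller',ray(c,296,200,26))
g=c['image'].astype(int)
w=reg(540,620,195,380,26,40);rect(w,'wedge flat');
w=reg(540,620,195,380,5,40);rect(w,'wedge')
m=cv2.inRange(cv2.cvtColor(c['image'],cv2.COLOR_RGB2HSV),(8,170,100),(22,255,255))
# wedge midline from mask columns, height-based
pts=[]
for u in range(178,236,2):
    v=np.where(m[190:225,u])[0]+190
    y=ray(c,u,v.mean(),0)[1]
    z=32. if u<204 else np.interp(u,[204,236],[32,6])
    pts.append(np.r_[ray(c,u,v.min()-.5,z)[:2],ray(c,u,v.max()+.5,z)[:2]])
pts=np.array(pts);mid=(pts[:,:2]+pts[:,2:])/2
f=np.polyfit(mid[:,1],mid[:,0],1);print('mid x=',f,'width',np.median(pts[:,0]-pts[:,2]),'x@289',np.polyval(f,289),mid[[0,-1]])
E
```

```text
knobtop 95 [ 565.9 -191.6] [22.9 22.4] 0.2 148.0 [ 565.4 -191.   148. ]
bridge 574 [ 572.6 -130.4] [ 34.  123.7] 83.5 84.2 [ 571.6 -129.6   84.2]
base 1585 [ 601.6 -133.6] [159.7 188. ] 83.6 11.3 [ 571.5 -127.1   11.3]
roller 101 [592.7  48.1] [24.1 41.8] 89.6 24.0 [592.8  50.9  24. ]
hub 74 [ 573.  -127.5] [14.6 25.8] 89.7 108.6 [ 573.2 -127.4  108.6]
hub ray [ 572.80702374 -129.68342009  110.        ] knob [ 564.3240819  -188.58630408  150.        ] roller [589.79634962  51.70558862  26.        ]
wedge flat 416 [579.8 310.7] [99.8 30.1] 87.3 30.7 [580.1 314.4  30.7]
wedge 725 [574.6 287. ] [152.2  74.4] 81.6 24.2 [578.8 286.2  24.2]
mid x= [4.02505218e-02 5.67470051e+02] width 28.57526745095845 x@289 579.1024518791234 [[582.33135217 353.80495195]
 [575.23605484 215.88592305]]
```

Measured:
- **Stand:** axis at (572.6,-130), +x direction at 83.5°.
- **Wedge:** centre about (579,285), axis at 87.7°, thin end toward the catch.

Next I'll go above its flat part, at about (581,335).

send_rows:
  deltas:
    - {"jaw": -1,"tx": 3.57,"ty": 0.885}
    - {"jaw": -1,"tx": 3.57,"ty": 0.885}
    - {"jaw": -1,"tx": 3.57,"ty": 0.885}
    - {"jaw": -1,"tx": 3.57,"ty": 0.885}
    - {"jaw": -1,"tx": 3.57,"ty": 0.885}
    - {"jaw": -1,"tx": 3.57,"ty": 0.885}
    - {"jaw": -1,"tx": 3.57,"ty": 0.885}
    - {"jaw": -1,"tx": 3.57,"ty": 0.885}

```text
validation failed for argument at $.de...
```

send_rows:
  deltas:
    - {"jaw": -1,"tx": 3.57,"ty": 0.885}
    - {"jaw": -1,"tx": 3.57,"ty": 0.885}
    - {"jaw": -1,"tx": 3.57,"ty": 0.885}
    - {"jaw": -1,"tx": 3.57,"ty": 0.885}
    - {"jaw": -1,"tx": 3.57,"ty": 0.885}
    - {"jaw": -1,"roll": 7}
    - {"jaw": -1,"roll": 7}
    - {"jaw": -1,"roll": 7}

```text
validation failed for argument at $.de...
```

send_rows:
  deltas:
    - {"jaw": -1,"roll": 7,"tz": 1.9}
    - {"jaw": -1,"roll": 7,"tz": 1.9}
    - {"jaw": -1,"roll": 7,"tz": 1.9}
    - {"jaw": -1,"roll": 7,"tz": 1.9}
    - {"jaw": -1,"roll": 7,"tz": 1.9}
    - {"jaw": -1,"roll": 7,"tz": 1.9}
    - {"jaw": -1,"roll": 7,"tz": 1.9}
    - {"jaw": -1,"roll": 6,"tz": 1.9}

```text
validation failed for argument at $.de...
```

send_rows:
  deltas:
    - {"jaw": -1,"tx": 3.57,"ty": 0.885,"tz": 0,"roll": 0}
    - {"jaw": -1,"tx": 3.57,"ty": 0.885,"tz": 0,"roll": 0}
    - {"jaw": -1,"tx": 3.57,"ty": 0.885,"tz": 0,"roll": 0}
    - {"jaw": -1,"tx": 3.57,"ty": 0.885,"tz": 0,"roll": 0}
    - {"jaw": -1,"tx": 3.57,"ty": 0.885,"tz": 0,"roll": 0}
    - {"jaw": -1,"tx": 3.57,"ty": 0.885,"tz": 0,"roll": 0}
    - {"jaw": -1,"tx": 3.57,"ty": 0.885,"tz": 0,"roll": 0}
    - {"jaw": -1,"tx": 3.57,"ty": 0.885,"tz": 0,"roll": 0}

```text
time: 0.77
tool_pos: [424.0, 426.4, 255.9]
eef_rot: [180.0, 0.0, -16.3]
ft_force: [0.8, 0.7, 0.0]
grip_width: 85.2
finger_force: 0.0
```

send_rows:
  deltas:
    - {"jaw": -1,"tx": 3.57,"ty": 0.885,"tz": 0,"roll": 0}
    - {"jaw": -1,"tx": 3.57,"ty": 0.885,"tz": 0,"roll": 0}
    - {"jaw": -1,"tx": 3.57,"ty": 0.885,"tz": 0,"roll": 0}
    - {"jaw": -1,"tx": 3.57,"ty": 0.885,"tz": 0,"roll": 0}
    - {"jaw": -1,"tx": 3.57,"ty": 0.885,"tz": 0,"roll": 0}
    - {"jaw": -1,"tx": 0,"ty": 0,"tz": 0,"roll": 7}
    - {"jaw": -1,"tx": 0,"ty": 0,"tz": 0,"roll": 7}
    - {"jaw": -1,"tx": 0,"ty": 0,"tz": 0,"roll": 7}

```text
time: 1.43
tool_pos: [582.2, 334.2, 255.0]
eef_rot: [179.9, 0.0, -37.8]
ft_force: [0.0, 1.0, 0.5]
grip_width: 85.2
finger_force: 0.0
```

send_rows:
  deltas:
    - {"jaw": -1,"tx": 0,"ty": 0,"roll": 7,"tz": 1.9}
    - {"jaw": -1,"tx": 0,"ty": 0,"roll": 7,"tz": 1.9}
    - {"jaw": -1,"tx": 0,"ty": 0,"roll": 7,"tz": 1.9}
    - {"jaw": -1,"tx": 0,"ty": 0,"roll": 7,"tz": 1.9}
    - {"jaw": -1,"tx": 0,"ty": 0,"roll": 7,"tz": 1.9}
    - {"jaw": -1,"tx": 0,"ty": 0,"roll": 7,"tz": 1.9}
    - {"jaw": -1,"tx": 0,"ty": 0,"roll": 7,"tz": 1.9}
    - {"jaw": -1,"tx": 0,"ty": 0,"roll": 6,"tz": 0}

```text
time: 2.1
tool_pos: [579.6, 333.8, 117.2]
eef_rot: [179.6, -0.3, -92.7]
ft_force: [-0.2, -0.3, -1.5]
grip_width: 85.3
finger_force: 0.0
```

send_rows:
  deltas:
    - {"jaw": -1,"tx": 0,"ty": 0,"roll": 0,"tz": 0}
    - {"jaw": -1,"tx": 0,"ty": 0,"roll": 0,"tz": 0}
    - {"jaw": -1,"tx": 0,"ty": 0,"roll": 0,"tz": 0}

```text
time: 2.35
tool_pos: [581.9, 335.2, 124.1]
eef_rot: [-179.9, 0.0, -92.1]
ft_force: [0.3, -0.4, 0.4]
grip_width: 85.3
finger_force: 0.0
```

send_rows:
  deltas:
    - {"jaw": -1,"tx": 0,"ty": 0,"roll": 0,"tz": 2.5}
    - {"jaw": -1,"tx": 0,"ty": 0,"roll": 0,"tz": 2.5}
    - {"jaw": -1,"tx": 0,"ty": 0,"roll": 0,"tz": 2.4}
    - {"jaw": -1,"tx": 0,"ty": 0,"roll": 0,"tz": 1.2}
    - {"jaw": -1,"tx": 0,"ty": 0,"roll": 0,"tz": 0.8}
    - {"jaw": -1,"tx": 0,"ty": 0,"roll": 0,"tz": 0}
    - {"jaw": 1,"tx": 0,"ty": 0,"roll": 0,"tz": 0}
    - {"jaw": 1,"tx": 0,"ty": 0,"roll": 0,"tz": 0}

```text
time: 3.02
tool_pos: [582.5, 335.7, 31.4]
eef_rot: [-179.9, 0.1, -92.3]
ft_force: [-0.1, -0.3, 1.1]
grip_width: 63.7
finger_force: 0.0
```

send_rows:
  deltas:
    - {"jaw": 1,"tx": 0,"ty": 0,"roll": 0,"tz": 0}
    - {"jaw": 1,"tx": 0,"ty": 0,"roll": 0,"tz": 0}
    - {"jaw": 1,"tx": 0,"ty": 0,"roll": 0,"tz": 0}
    - {"jaw": 1,"tx": 0,"ty": 0,"roll": 0,"tz": 0}
    - {"jaw": 1,"tx": 0,"ty": 0,"roll": 0,"tz": 0}
    - {"jaw": 1,"tx": 0,"ty": 0,"roll": 0,"tz": 0}

```text
time: 3.52
tool_pos: [582.1, 335.4, 30.5]
eef_rot: [-179.9, 0.1, -92.3]
ft_force: [-0.6, 0.9, 5.3]
grip_width: 29.1
finger_force: 60.7
```

send_rows:
  deltas:
    - {"jaw": 1,"tx": 0,"ty": 0,"roll": 0,"tz": -1.0}
    - {"jaw": 1,"tx": 0,"ty": 0,"roll": 4.3,"tz": 0}
    - {"jaw": 1,"tx": 2.67,"ty": -0.864,"roll": 0,"tz": 0}
    - {"jaw": 1,"tx": 2.67,"ty": -0.864,"roll": 0,"tz": 0}
    - {"jaw": 1,"tx": 2.67,"ty": -0.864,"roll": 0,"tz": 0}
    - {"jaw": 1,"tx": 2.67,"ty": -0.864,"roll": 0,"tz": 0}
    - {"jaw": 1,"tx": 2.67,"ty": -0.864,"roll": 0,"tz": 0}
    - {"jaw": 1,"tx": 0,"ty": 0,"roll": 0,"tz": 0}

```text
time: 4.18
tool_pos: [609.3, 193.0, 39.0]
eef_rot: [179.9, -0.1, -96.8]
ft_force: [1.0, 0.6, -0.7]
grip_width: 29.0
finger_force: 59.9
```

```bash
python3 - <<'E'
from h import *
c=cap('top');s=cap('scene');st=read_state();print(st['tool_pos'],st['eef_rot'],st['grip_width'],st['ft_force'])
a=cv2.resize(c['image'][150:260,200:420],(800,400),interpolation=cv2.INTER_CUBIC)
b=s['image'][160:300,200:420]
save(a,'pre');
P=cloud(s);
for n,cc in(('top',c),('scene',s)):
    P=cloud(cc);m=cv2.inRange(cv2.cvtColor(cc['image'],cv2.COLOR_RGB2HSV),(8,170,90),(22,255,255))>0
    p=P[m];p=p[(p[:,1]>40)&(p[:,1]<260)&(p[:,0]>550)&(p[:,2]>4)&(p[:,2]<60)]
    rel=p[:,:2]-[572.6,-130];d=np.array([.1132,.9936]);sx=rel@d;sy=rel@[-.9936,.1132]
    for lo in range(190,380,15):
        q=(sx>=lo)&(sx<lo+15)
        if q.sum()>2:print(n,lo,q.sum(),'lat',sy[q].min().round(1),sy[q].max().round(1),'z',np.median(p[q,2]).round(1))
    print(sx.min(),sx.max())
# shelf: points z 150-300, x>640
X=cloud(c).reshape(-1,3)[c['depth'].reshape(-1)>0]
for y in range(-230,-40,20):
    q=X[(abs(X[:,1]-y)<8)&(X[:,2]>150)&(X[:,2]<400)&(X[:,0]>620)];
    if len(q):print('shelf y',y,q[:,0].min().round(),np.median(q[:,2]).round())
E
```

```text
[609.07779996 196.22593744  39.10749636] [ 1.79952749e+02 -2.55433773e-02 -9.67369035e+01] 29.200325659489067 [ 0.44009364  0.43901874 -2.12191707]
top 190 16 lat -10.9 15.1 z 13.7
top 205 72 lat -12.9 16.8 z 17.7
top 220 70 lat -13.1 16.2 z 23.3
top 235 70 lat -13.4 16.4 z 28.3
top 250 61 lat -13.1 14.7 z 33.6
top 265 62 lat -13.4 13.8 z 38.2
top 280 68 lat -13.7 15.2 z 39.4
top 295 65 lat -12.4 14.2 z 39.4
top 310 4 lat 9.4 14.6 z 39.4
201.42523178810842 313.41991234263713
scene 190 7 lat -6.2 14.0 z 16.9
scene 205 51 lat -13.0 16.6 z 18.8
scene 220 50 lat -15.8 19.3 z 23.2
scene 235 57 lat -12.2 16.9 z 28.7
scene 250 59 lat -12.8 17.0 z 32.4
scene 265 62 lat -15.1 16.8 z 37.1
scene 280 49 lat -14.9 16.2 z 37.2
scene 295 50 lat -11.4 16.9 z 38.8
scene 310 28 lat -13.6 14.6 z 40.6
scene 325 10 lat -13.8 4.4 z 41.7
scene 340 4 lat -9.3 -7.2 z 40.5
186.06793252385413 347.6937118815211
shelf y -230 717.0 244.0
shelf y -210 730.0 240.0
shelf y -190 741.0 248.0
shelf y -170 754.0 239.0
shelf y -150 765.0 238.0
shelf y -130 776.0 306.0
shelf y -110 788.0 306.0
shelf y -90 800.0 239.0
shelf y -70 811.0 237.0
shelf y -50 823.0 236.0
```

View pics/pre.png

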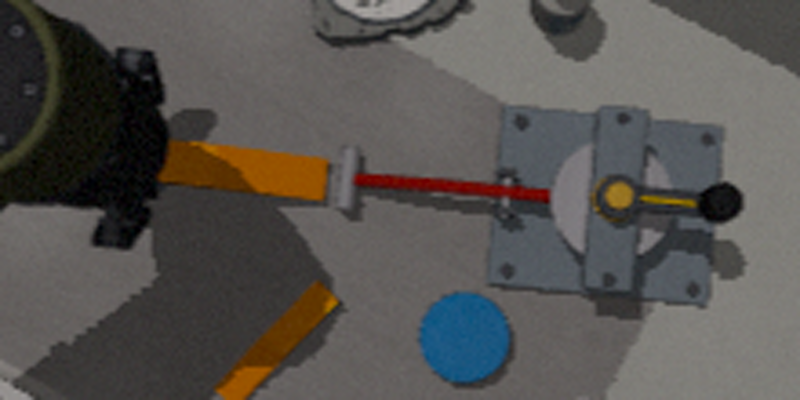

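The wedge is held on the stand's axis, with its thin end at about (328,180) in the crop, just short of the roller at (345,180). It is about 8 mm off the bench, so I'll lower it and push.

send_rows:
  deltas:
    - {"jaw": 1,"tx": -0.2,"ty": 0,"roll": 0,"tz": 0.45}
    - {"jaw": 1,"tx": 0,"ty": -0.1,"roll": 0,"tz": 0.4}
    - {"jaw": 1,"tx": 0,"ty": 0,"roll": 0,"tz": 0}
    - {"jaw": 1,"tx": 1.0,"ty": 0,"roll": 0,"tz": 0}
    - {"jaw": 1,"tx": 1.0,"ty": 0,"roll": 0,"tz": 0}
    - {"jaw": 1,"tx": 1.0,"ty": 0,"roll": 0,"tz": 0}
    - {"jaw": 1,"tx": 1.0,"ty": 0,"roll": 0,"tz": 0}
    - {"jaw": 1,"tx": 1.0,"ty": 0,"roll": 0,"tz": 0}

```text
time: 4.95
tool_pos: [604.7, 149.7, 30.8]
eef_rot: [-180.0, 0.1, -96.6]
ft_force: [0.1, 6.0, -1.1]
grip_width: 28.6
finger_force: 59.9
```

send_rows:
  deltas:
    - {"jaw": 1,"tx": 1.0,"ty": 0,"roll": 0,"tz": 0}
    - {"jaw": 1,"tx": 1.0,"ty": 0,"roll": 0,"tz": 0}
    - {"jaw": 1,"tx": 1.0,"ty": 0,"roll": 0,"tz": 0}
    - {"jaw": 1,"tx": 0,"ty": 0,"roll": 0,"tz": 0}
    - {"jaw": 1,"tx": 0,"ty": 0,"roll": 0,"tz": 0}
    - {"jaw": 1,"tx": 0,"ty": 0,"roll": 0,"tz": 0}

```text
time: 5.45
tool_pos: [600.8, 118.8, 30.6]
eef_rot: [180.0, -0.1, -96.7]
ft_force: [-0.4, -1.6, -1.0]
grip_width: 29.1
finger_force: 59.9
```

```bash
cat > w.py <<'E'
from h import *
def rep():
    c=cap('top');s=cap('scene');st=read_state();t=st['tool_pos'];d=np.array([.1132,.9936]);n=np.array([-.9936,.1132])
    r=t[:2]-[572.6,-130];print('tcp',t.round(1),'s',r@d,'lat',r@n,'yaw',st['eef_rot'][2],'F',st['ft_force'].round(1),'w',st['grip_width'],'t',st['time'])
    for nm,cc in(('top',c),('scene',s)):
        P=cloud(cc);hsv=cv2.cvtColor(cc['image'],cv2.COLOR_RGB2HSV)
        for col,lo,hi in(('orange',(8,170,60),(22,255,255)),('red',(0,150,50),(4,255,255))):
            p=P[(cv2.inRange(hsv,lo,hi)>0)&(cc['depth']>0)];rel=p[:,:2]-[572.6,-130];sx=rel@d;sy=rel@n
            q=(sx>40)&(sx<380)&(abs(sy)<40)&(p[:,2]>3)&(p[:,2]<90);p=p[q];sx=sx[q];sy=sy[q]
            print(nm,col,len(p),[(int(lo),int(np.median(p[(sx>=lo)&(sx<lo+15),2])),round(np.mean(sy[(sx>=lo)&(sx<lo+15)]),1)) for lo in range(40,300,15) if ((sx>=lo)&(sx<lo+15)).sum()>3],(sx.min().round(1),sx.max().round(1)) if len(p) else '')
    return c,s
E
python3 -c "
from w import *
rep()"
```

```text
tcp [600.9 119.2  30.5] s 250.8302750076394 lat 0.11927979307882754 yaw -96.6415714528235 F [ 0.4 -2.4 -0.6] w 28.88637923480932 t 5.55
top orange 329 [(115, 7, np.float64(4.3)), (130, 8, np.float64(3.4)), (145, 14, np.float64(3.3)), (160, 19, np.float64(2.8)), (175, 23, np.float64(2.3)), (190, 29, np.float64(1.6)), (205, 30, np.float64(0.7)), (220, 31, np.float64(4.3))] (np.float64(127.4), np.float64(230.7))
top red 160 [(40, 43, np.float64(0.1)), (55, 44, np.float64(-0.2)), (70, 46, np.float64(-0.2)), (85, 49, np.float64(0.1)), (100, 50, np.float64(-0.1)), (115, 50, np.float64(-0.4)), (130, 47, np.float64(0.3)), (145, 44, np.float64(-0.1)), (160, 41, np.float64(0.5)), (175, 38, np.float64(0.4))] (np.float64(43.6), np.float64(181.9))
scene orange 398 [(115, 6, np.float64(1.3)), (130, 10, np.float64(2.2)), (145, 15, np.float64(2.7)), (160, 19, np.float64(4.6)), (175, 21, np.float64(8.0)), (190, 15, np.float64(10.9)), (205, 29, np.float64(7.7)), (220, 29, np.float64(8.3)), (235, 31, np.float64(2.0)), (250, 31, np.float64(-5.8))] (np.float64(123.3), np.float64(267.4))
scene red 74 [(70, 47, np.float64(0.4)), (85, 49, np.float64(0.7)), (100, 50, np.float64(1.0)), (115, 50, np.float64(1.3)), (130, 45, np.float64(0.8)), (145, 42, np.float64(1.4)), (160, 40, np.float64(2.2))] (np.float64(65.2), np.float64(178.5))
```

Roller is climbing the ramp: thin end is about 125 mm from the axis, so 33 mm more to go.

send_rows:
  deltas:
    - {"jaw": 1,"tx": 0.8,"ty": 0,"roll": 0,"tz": 0}
    - {"jaw": 1,"tx": 0.8,"ty": 0,"roll": 0,"tz": 0}
    - {"jaw": 1,"tx": 0.9,"ty": 0,"roll": 0,"tz": 0}
    - {"jaw": 1,"tx": 0.8,"ty": 0,"roll": 0,"tz": 0}
    - {"jaw": 1,"tx": 0,"ty": 0,"roll": 0,"tz": 0}
    - {"jaw": 1,"tx": 0,"ty": 0,"roll": 0,"tz": 0}
    - {"jaw": 1,"tx": 0,"ty": 0,"roll": 0,"tz": 0}

```text
time: 6.13
tool_pos: [597.1, 86.1, 30.6]
eef_rot: [180.0, -0.1, -96.7]
ft_force: [-0.1, -3.6, -2.8]
grip_width: 29.2
finger_force: 59.7
```

```bash
python3 -c "
from w import *
rep()"
```

```text
tcp [597.1  86.4  30.6] s 217.78503463124304 lat 0.16581987135210577 yaw -96.63782309578959 F [-0.9 -2.4 -1.2] w 28.961463622565834 t 6.2333
top orange 285 [(85, 7, np.float64(3.9)), (100, 9, np.float64(4.1)), (115, 15, np.float64(2.8)), (130, 20, np.float64(3.9)), (145, 25, np.float64(3.3)), (160, 30, np.float64(2.1)), (175, 31, np.float64(2.6))] (np.float64(94.6), np.float64(180.4))
top red 147 [(40, 41, np.float64(-0.4)), (55, 43, np.float64(0.0)), (70, 46, np.float64(-0.2)), (85, 48, np.float64(-0.2)), (100, 51, np.float64(0.2)), (115, 52, np.float64(-0.1)), (130, 50, np.float64(0.7)), (145, 47, np.float64(-0.5)), (160, 46, np.float64(0.1)), (175, 44, np.float64(-0.7))] (np.float64(43.6), np.float64(181.3))
scene orange 411 [(85, 7, np.float64(8.3)), (100, 11, np.float64(4.8)), (115, 16, np.float64(3.7)), (130, 20, np.float64(4.1)), (145, 25, np.float64(4.7)), (160, 28, np.float64(8.4)), (175, 21, np.float64(12.6)), (190, 14, np.float64(14.2)), (205, 32, np.float64(2.5)), (220, 32, np.float64(-7.0))] (np.float64(91.3), np.float64(233.7))
scene red 74 [(70, 48, np.float64(0.6)), (85, 50, np.float64(0.8)), (100, 52, np.float64(1.3)), (115, 52, np.float64(2.0)), (130, 50, np.float64(1.1)), (145, 46, np.float64(1.5)), (160, 44, np.float64(1.9))] (np.float64(65.1), np.float64(176.7))
```

The roller is on the flat, 16–18 mm past the ridge. I'll push 3 mm more for margin, release, rise and go to the knob.

send_rows:
  deltas:
    - {"jaw": 1,"tx": 0.3,"ty": 0,"roll": 0,"tz": 0}
    - {"jaw": 1,"tx": 0,"ty": 0,"roll": 0,"tz": 0}
    - {"jaw": 0,"tx": 0,"ty": 0,"roll": 0,"tz": 0}
    - {"jaw": 0,"tx": 0,"ty": 0,"roll": 0,"tz": 0}
    - {"jaw": 0,"tx": 0,"ty": 0,"roll": 0,"tz": 0}
    - {"jaw": 0,"tx": 0,"ty": 0,"roll": 0,"tz": 0}
    - {"jaw": 0,"tx": 0,"ty": 0,"roll": 0,"tz": 0}
    - {"jaw": 0,"tx": 0,"ty": 0,"roll": 0,"tz": -0.3}

```text
time: 6.9
tool_pos: [596.7, 83.9, 33.4]
eef_rot: [180.0, -0.0, -96.6]
ft_force: [-0.3, -0.7, -0.2]
grip_width: 42.6
finger_force: 0.0
```

send_rows:
  deltas:
    - {"jaw": 0,"tx": 0,"ty": 0,"roll": 0,"tz": -1}
    - {"jaw": 0,"tx": 0,"ty": 0,"roll": 0,"tz": -2.5}
    - {"jaw": 0,"tx": 0,"ty": 0,"roll": 0,"tz": -3.5}
    - {"jaw": 0,"tx": 0,"ty": 0,"roll": 0,"tz": -3.5}
    - {"jaw": 0,"tx": 0,"ty": 0,"roll": 0,"tz": -3.5}
    - {"jaw": 0,"tx": 0,"ty": 0,"roll": 0,"tz": -3.5}
    - {"jaw": 0,"tx": 0,"ty": 0,"roll": 0,"tz": -2.5}
    - {"jaw": 0,"tx": 0,"ty": 0,"roll": 0,"tz": 0}

```text
time: 7.57
tool_pos: [598.9, 83.9, 242.7]
eef_rot: [-179.4, 0.2, -96.6]
ft_force: [0.1, -0.5, 1.4]
grip_width: 42.4
finger_force: 0.0
```

```bash
python3 -c "
from w import *
rep()"
```

```text
tcp [597.4  84.2 236. ] s 215.64706148824118 lat -0.3810332613340834 yaw -96.6184511505882 F [-0.4 -0.3 -1.5] w 42.30974831098697 t 7.6667
top orange 437 [(85, 6, np.float64(3.7)), (100, 10, np.float64(3.4)), (115, 16, np.float64(3.0)), (130, 21, np.float64(3.5)), (145, 25, np.float64(3.0)), (160, 30, np.float64(2.0)), (175, 31, np.float64(3.3)), (190, 31, np.float64(1.7)), (205, 31, np.float64(0.8)), (220, 30, np.float64(6.6))] (np.float64(93.1), np.float64(231.3))
top red 148 [(40, 40, np.float64(-0.5)), (55, 44, np.float64(-0.2)), (70, 46, np.float64(-0.1)), (85, 49, np.float64(-0.3)), (100, 51, np.float64(0.3)), (115, 53, np.float64(-0.3)), (130, 50, np.float64(0.5)), (145, 47, np.float64(-0.5)), (160, 44, np.float64(0.7)), (175, 42, np.float64(-0.3))] (np.float64(43.5), np.float64(181.8))
scene orange 490 [(85, 7, np.float64(8.3)), (100, 12, np.float64(4.2)), (115, 16, np.float64(2.2)), (130, 21, np.float64(4.3)), (145, 26, np.float64(4.1)), (160, 28, np.float64(8.8)), (175, 19, np.float64(11.6)), (190, 12, np.float64(13.3)), (205, 28, np.float64(8.7)), (220, 27, np.float64(8.5)), (235, 30, np.float64(5.1))] (np.float64(89.8), np.float64(241.8))
scene red 71 [(55, 46, np.float64(-0.0)), (70, 48, np.float64(0.6)), (85, 50, np.float64(1.0)), (100, 51, np.float64(1.1)), (115, 51, np.float64(1.6)), (130, 51, np.float64(2.7)), (145, 47, np.float64(2.3)), (160, 43, np.float64(1.1))] (np.float64(63.8), np.float64(178.2))
```

send_rows:
  deltas:
    - {"jaw": 0,"tx": 3.47,"ty": 0,"roll": 0,"tz": 0}
    - {"jaw": 0,"tx": 3.47,"ty": 0,"roll": 0,"tz": 0}
    - {"jaw": 0,"tx": 3.47,"ty": 0,"roll": 0,"tz": 0}
    - {"jaw": 0,"tx": 3.47,"ty": 0,"roll": 0,"tz": 0}
    - {"jaw": 0,"tx": 3.47,"ty": 0,"roll": 0,"tz": 0}
    - {"jaw": 0,"tx": 3.47,"ty": 0,"roll": 0,"tz": 0}
    - {"jaw": 0,"tx": 3.47,"ty": 0,"roll": 0,"tz": 0}
    - {"jaw": 0,"tx": 3.47,"ty": 0,"roll": 0,"tz": 0}

```text
time: 8.33
tool_pos: [564.0, -193.2, 232.6]
eef_rot: [179.9, 0.0, -96.6]
ft_force: [0.4, 0.1, 1.4]
grip_width: 42.7
finger_force: 0.0
```

send_rows:
  deltas:
    - {"jaw": 0,"tx": 0,"ty": 0,"roll": 0,"tz": 1}
    - {"jaw": 0,"tx": 0,"ty": 0,"roll": 0,"tz": 1}
    - {"jaw": 0,"tx": 0,"ty": 0,"roll": 0,"tz": 0}
    - {"jaw": 0,"tx": 0,"ty": 0,"roll": 0,"tz": 0}

```text
time: 8.67
tool_pos: [564.5, -190.9, 212.2]
eef_rot: [179.8, -0.0, -96.6]
ft_force: [-0.2, -0.1, 0.0]
grip_width: 42.5
finger_force: 0.0
```

```bash
python3 -c "
from w import *
c,s=rep()
save(s['image'][160:280,260:420],'knob',5)"
```

```text
tcp [ 565.2 -190.8  213.9] s -61.260190826763456 lat 0.46040394229413606 yaw -96.53128959871124 F [ 0.1  0.4 -1. ] w 42.2826844815939 t 8.7667
top orange 0 [] 
top red 0 [] 
scene orange 490 [(85, 7, np.float64(8.5)), (100, 11, np.float64(4.7)), (115, 16, np.float64(2.8)), (130, 21, np.float64(3.6)), (145, 26, np.float64(4.6)), (160, 28, np.float64(8.7)), (175, 21, np.float64(11.7)), (190, 14, np.float64(13.9)), (205, 25, np.float64(8.9)), (220, 31, np.float64(7.7)), (235, 22, np.float64(8.4))] (np.float64(90.0), np.float64(241.7))
scene red 76 [(70, 48, np.float64(1.3)), (85, 49, np.float64(0.7)), (100, 51, np.float64(0.4)), (115, 51, np.float64(1.1)), (130, 49, np.float64(1.8)), (145, 47, np.float64(1.5)), (160, 43, np.float64(0.5))] (np.float64(65.8), np.float64(178.5))
```

View pics/knob.png

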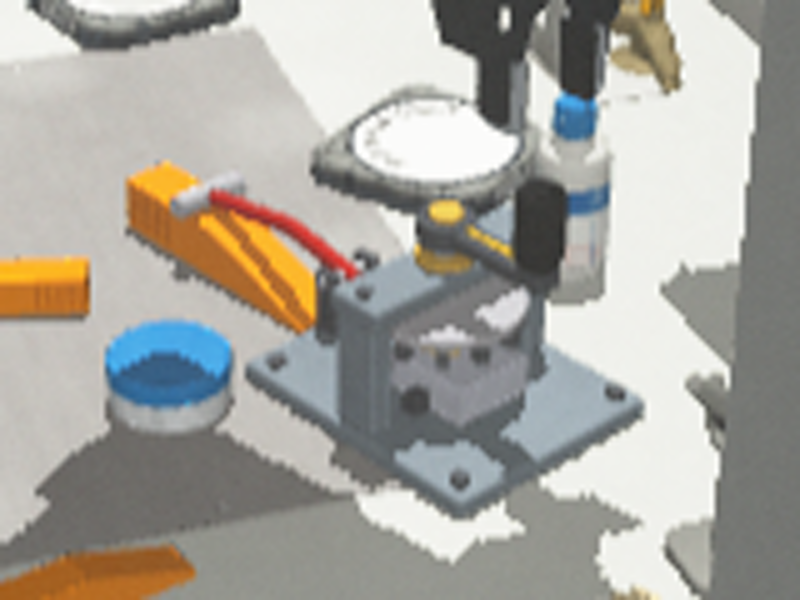

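The picture shows the roller (205,192) sitting on the wedge's flat top, and the open fingers centred above the knob (540,235). Next I'll descend and grip.

send_rows:
  deltas:
    - {"jaw": 0,"tx": 0,"ty": 0,"roll": 0,"tz": 2}
    - {"jaw": 0,"tx": 0,"ty": 0,"roll": 0,"tz": 2}
    - {"jaw": 0,"tx": 0,"ty": 0,"roll": 0,"tz": 2}
    - {"jaw": 0,"tx": 0,"ty": 0,"roll": 0,"tz": 1.5}
    - {"jaw": 0,"tx": 0,"ty": 0,"roll": 0,"tz": 0}
    - {"jaw": 0,"tx": 0,"ty": 0,"roll": 0,"tz": 0}

```text
time: 9.27
tool_pos: [565.1, -191.1, 139.0]
eef_rot: [180.0, -0.0, -96.5]
ft_force: [-0.7, -0.6, 0.5]
grip_width: 43.0
finger_force: 0.0
```

send_rows:
  deltas:
    - {"jaw": 1,"tx": 0,"ty": 0,"roll": 0,"tz": 0}
    - {"jaw": 1,"tx": 0,"ty": 0,"roll": 0,"tz": 0}
    - {"jaw": 1,"tx": 0,"ty": 0,"roll": 0,"tz": 0}
    - {"jaw": 1,"tx": 0,"ty": 0,"roll": 0,"tz": 0}
    - {"jaw": 1,"tx": 0,"ty": 0,"roll": 0,"tz": 0}
    - {"jaw": 1,"tx": 0,"ty": 0,"roll": 0,"tz": 0}

```text
time: 9.77
tool_pos: [566.0, -191.8, 141.0]
eef_rot: [-179.8, -0.0, -96.6]
ft_force: [1.5, 1.5, 6.6]
grip_width: 23.2
finger_force: 59.0
```

Gripped at 23 mm with a small upward force. Starting the first half turn in 15° steps; clockwise goes toward the robot first (+ty).

send_rows:
  deltas:
    - {"jaw": 1,"tx": -0.21,"ty": 1.605,"roll": 0,"tz": -0.1}
    - {"jaw": 1,"tx": -0.62,"ty": 1.495,"roll": 0,"tz": 0}
    - {"jaw": 1,"tx": -0.985,"ty": 1.285,"roll": 0,"tz": 0}
    - {"jaw": 1,"tx": -1.285,"ty": 0.985,"roll": 0,"tz": 0}
    - {"jaw": 1,"tx": -1.495,"ty": 0.62,"roll": 0,"tz": 0}
    - {"jaw": 1,"tx": -1.605,"ty": 0.21,"roll": 0,"tz": 0}

```text
time: 10.27
tool_pos: [511.2, -122.7, 139.8]
eef_rot: [-179.8, 0.0, -96.7]
ft_force: [12.9, -6.2, -9.9]
grip_width: 23.1
finger_force: 59.2
```

send_rows:
  deltas:
    - {"jaw": 1,"tx": -1.605,"ty": -0.21,"roll": 0,"tz": 0.05}
    - {"jaw": 1,"tx": -1.495,"ty": -0.62,"roll": 0,"tz": 0.05}
    - {"jaw": 1,"tx": -1.285,"ty": -0.985,"roll": 0,"tz": 0.05}
    - {"jaw": 1,"tx": -0.985,"ty": -1.285,"roll": 0,"tz": 0.05}
    - {"jaw": 1,"tx": -0.62,"ty": -1.495,"roll": 0,"tz": 0.05}
    - {"jaw": 1,"tx": -0.21,"ty": -1.605,"roll": 0,"tz": 0.05}
    - {"jaw": 1,"tx": 0,"ty": 0,"roll": 0,"tz": 0}
    - {"jaw": 1,"tx": 0,"ty": 0,"roll": 0,"tz": 0}

```text
time: 10.93
tool_pos: [580.9, -68.4, 138.1]
eef_rot: [-179.8, 0.0, -96.6]
ft_force: [1.5, 0.8, 4.4]
grip_width: 23.0
finger_force: 60.9
```

send_rows:
  deltas:
    - {"jaw": 1,"tx": 0,"ty": 0,"roll": 0,"tz": 0}
    - {"jaw": 1,"tx": 0,"ty": 0,"roll": 0,"tz": 0}
    - {"jaw": 1,"tx": 0,"ty": 0,"roll": 0,"tz": 0}
    - {"jaw": 1,"tx": 0,"ty": 0,"roll": 0,"tz": 0}
    - {"jaw": 1,"tx": 0,"ty": 0,"roll": 0,"tz": 0}
    - {"jaw": 1,"tx": 0,"ty": 0,"roll": 0,"tz": 0}

```text
time: 11.43
tool_pos: [579.9, -68.3, 138.1]
eef_rot: [-179.8, 0.0, -96.6]
ft_force: [2.1, 1.9, 5.8]
grip_width: 23.3
finger_force: 61.0
```

send_rows:
  deltas:
    - {"jaw": 1,"tx": 0.21,"ty": 1.605,"roll": 0,"tz": -0.03}
    - {"jaw": 1,"tx": 0.62,"ty": 1.495,"roll": 0,"tz": -0.03}
    - {"jaw": 1,"tx": 0.985,"ty": 1.285,"roll": 0,"tz": -0.03}
    - {"jaw": 1,"tx": 1.285,"ty": 0.985,"roll": 0,"tz": -0.03}
    - {"jaw": 1,"tx": 1.495,"ty": 0.62,"roll": 0,"tz": -0.03}
    - {"jaw": 1,"tx": 1.605,"ty": 0.21,"roll": 0,"tz": -0.03}
    - {"jaw": 1,"tx": 0,"ty": 0,"roll": 0,"tz": 0}
    - {"jaw": 1,"tx": 0,"ty": 0,"roll": 0,"tz": 0}

```text
time: 12.1
tool_pos: [511.3, -124.0, 139.6]
eef_rot: [-179.8, -0.0, -96.7]
ft_force: [6.2, -1.9, 0.7]
grip_width: 23.5
finger_force: 60.6
```

send_rows:
  deltas:
    - {"jaw": 1,"tx": 0,"ty": 0,"roll": 0,"tz": 0}
    - {"jaw": 1,"tx": 0,"ty": 0,"roll": 0,"tz": 0}
    - {"jaw": 1,"tx": 0,"ty": 0,"roll": 0,"tz": 0}
    - {"jaw": 1,"tx": 0,"ty": 0,"roll": 0,"tz": 0}
    - {"jaw": 1,"tx": 0,"ty": 0,"roll": 0,"tz": 0}
    - {"jaw": 1,"tx": 0,"ty": 0,"roll": 0,"tz": 0}

```text
time: 12.6
tool_pos: [511.3, -123.5, 139.5]
eef_rot: [-179.8, -0.0, -96.6]
ft_force: [4.8, -1.3, 2.7]
grip_width: 23.4
finger_force: 60.7
```

send_rows:
  deltas:
    - {"jaw": 1,"tx": -1.605,"ty": -0.21,"roll": 0,"tz": 0.03}
    - {"jaw": 1,"tx": -1.495,"ty": -0.62,"roll": 0,"tz": 0.03}
    - {"jaw": 1,"tx": -1.285,"ty": -0.985,"roll": 0,"tz": 0.03}
    - {"jaw": 1,"tx": -0.985,"ty": -1.285,"roll": 0,"tz": 0.03}
    - {"jaw": 1,"tx": -0.62,"ty": -1.495,"roll": 0,"tz": 0.03}
    - {"jaw": 1,"tx": -0.21,"ty": -1.605,"roll": 0,"tz": 0.03}

```text
time: 13.1
tool_pos: [579.0, -68.0, 138.0]
eef_rot: [180.0, -0.0, -96.6]
ft_force: [-3.8, 0.8, 7.5]
grip_width: 23.3
finger_force: 61.2
```

Now Q3 to the far side (three quarters of a turn), pause, then a quarter back.

send_rows:
  deltas:
    - {"jaw": 1,"tx": 0.21,"ty": -1.605,"roll": 0,"tz": 0.02}
    - {"jaw": 1,"tx": 0.62,"ty": -1.495,"roll": 0,"tz": 0.02}
    - {"jaw": 1,"tx": 0.985,"ty": -1.285,"roll": 0,"tz": 0.02}
    - {"jaw": 1,"tx": 1.285,"ty": -0.985,"roll": 0,"tz": 0.02}
    - {"jaw": 1,"tx": 1.495,"ty": -0.62,"roll": 0,"tz": 0.02}
    - {"jaw": 1,"tx": 1.605,"ty": -0.21,"roll": 0,"tz": 0.02}
    - {"jaw": 1,"tx": 0,"ty": 0,"roll": 0,"tz": 0}
    - {"jaw": 1,"tx": 0,"ty": 0,"roll": 0,"tz": 0}

```text
time: 13.77
tool_pos: [634.6, -138.5, 136.8]
eef_rot: [-179.8, -0.1, -96.7]
ft_force: [5.7, -2.5, 3.9]
grip_width: 23.2
finger_force: 60.8
```

send_rows:
  deltas:
    - {"jaw": 1,"tx": 0,"ty": 0,"roll": 0,"tz": 0}
    - {"jaw": 1,"tx": 0,"ty": 0,"roll": 0,"tz": 0}
    - {"jaw": 1,"tx": 0,"ty": 0,"roll": 0,"tz": 0}
    - {"jaw": 1,"tx": 0,"ty": 0,"roll": 0,"tz": 0}
    - {"jaw": 1,"tx": 0,"ty": 0,"roll": 0,"tz": 0}
    - {"jaw": 1,"tx": 0,"ty": 0,"roll": 0,"tz": 0}

```text
time: 14.27
tool_pos: [634.6, -137.7, 136.8]
eef_rot: [-179.8, -0.0, -96.6]
ft_force: [5.5, -2.2, 2.6]
grip_width: 23.4
finger_force: 60.8
```

send_rows:
  deltas:
    - {"jaw": 1,"tx": -1.605,"ty": 0.21,"roll": 0,"tz": -0.02}
    - {"jaw": 1,"tx": -1.495,"ty": 0.62,"roll": 0,"tz": -0.02}
    - {"jaw": 1,"tx": -1.285,"ty": 0.985,"roll": 0,"tz": -0.02}
    - {"jaw": 1,"tx": -0.985,"ty": 1.285,"roll": 0,"tz": -0.02}
    - {"jaw": 1,"tx": -0.62,"ty": 1.495,"roll": 0,"tz": -0.02}
    - {"jaw": 1,"tx": -0.21,"ty": 1.605,"roll": 0,"tz": -0.02}
    - {"jaw": 1,"tx": 0,"ty": 0,"roll": 0,"tz": 0}
    - {"jaw": 1,"tx": 0,"ty": 0,"roll": 0,"tz": 0}

```text
time: 14.93
tool_pos: [578.7, -68.2, 138.0]
eef_rot: [-180.0, 0.0, -96.6]
ft_force: [-1.5, 2.3, 8.6]
grip_width: 23.1
finger_force: 61.3
```

send_rows:
  deltas:
    - {"jaw": 1,"tx": 0,"ty": 0,"roll": 0,"tz": 0}
    - {"jaw": 1,"tx": 0,"ty": 0,"roll": 0,"tz": 0}
    - {"jaw": 1,"tx": 0,"ty": 0,"roll": 0,"tz": 0}
    - {"jaw": 1,"tx": 0,"ty": 0,"roll": 0,"tz": 0}
    - {"jaw": 1,"tx": 0,"ty": 0,"roll": 0,"tz": 0}
    - {"jaw": 1,"tx": 0,"ty": 0,"roll": 0,"tz": 0}

```text
time: 15.43
tool_pos: [579.6, -68.2, 138.0]
eef_rot: [-180.0, 0.0, -96.6]
ft_force: [-1.1, 3.2, 7.6]
grip_width: 23.4
finger_force: 61.4
```

send_rows:
  deltas:
    - {"jaw": 1,"tx": 0.21,"ty": -1.605,"roll": 0,"tz": 0.02}
    - {"jaw": 1,"tx": 0.62,"ty": -1.495,"roll": 0,"tz": 0.02}
    - {"jaw": 1,"tx": 0.985,"ty": -1.285,"roll": 0,"tz": 0.02}
    - {"jaw": 1,"tx": 1.285,"ty": -0.985,"roll": 0,"tz": 0.02}
    - {"jaw": 1,"tx": 1.495,"ty": -0.62,"roll": 0,"tz": 0.02}
    - {"jaw": 1,"tx": 1.605,"ty": -0.21,"roll": 0,"tz": 0.02}

```text
time: 15.93
tool_pos: [635.3, -136.8, 136.5]
eef_rot: [-179.9, 0.1, -96.5]
ft_force: [0.4, 4.4, 6.7]
grip_width: 23.1
finger_force: 61.3
```

send_rows:
  deltas:
    - {"jaw": 1,"tx": 1.605,"ty": 0.21,"roll": 0,"tz": 0.02}
    - {"jaw": 1,"tx": 1.495,"ty": 0.62,"roll": 0,"tz": 0.02}
    - {"jaw": 1,"tx": 1.285,"ty": 0.985,"roll": 0,"tz": 0.02}
    - {"jaw": 1,"tx": 0.985,"ty": 1.285,"roll": 0,"tz": 0.02}
    - {"jaw": 1,"tx": 0.62,"ty": 1.495,"roll": 0,"tz": 0.02}
    - {"jaw": 1,"tx": 0.21,"ty": 1.605,"roll": 0,"tz": 0.02}
    - {"jaw": 1,"tx": 0,"ty": 0,"roll": 0,"tz": 0}
    - {"jaw": 1,"tx": 0,"ty": 0,"roll": 0,"tz": 0}

```text
time: 16.6
tool_pos: [564.5, -191.7, 135.0]
eef_rot: [180.0, 0.0, -96.6]
ft_force: [-1.6, 1.5, 7.0]
grip_width: 23.4
finger_force: 61.2
```

send_rows:
  deltas:
    - {"jaw": 1,"tx": 0,"ty": 0,"roll": 0,"tz": 0}
    - {"jaw": 1,"tx": 0,"ty": 0,"roll": 0,"tz": 0}
    - {"jaw": 1,"tx": 0,"ty": 0,"roll": 0,"tz": 0}
    - {"jaw": 1,"tx": 0,"ty": 0,"roll": 0,"tz": 0}
    - {"jaw": 1,"tx": 0,"ty": 0,"roll": 0,"tz": 0}
    - {"jaw": 1,"tx": 0,"ty": 0,"roll": 0,"tz": 0}

```text
time: 17.1
tool_pos: [565.4, -191.7, 134.9]
eef_rot: [179.9, -0.0, -96.6]
ft_force: [-1.6, 1.0, 7.3]
grip_width: 22.8
finger_force: 61.3
```

Crank is back at the start position, one full turn on. Release and rise.

send_rows:
  deltas:
    - {"jaw": 0,"tx": 0,"ty": 0,"roll": 0,"tz": 0}
    - {"jaw": 0,"tx": 0,"ty": 0,"roll": 0,"tz": 0}
    - {"jaw": 0,"tx": 0,"ty": 0,"roll": 0,"tz": 0}
    - {"jaw": 0,"tx": 0,"ty": 0,"roll": 0,"tz": 0}
    - {"jaw": 0,"tx": 0,"ty": 0,"roll": 0,"tz": 0}
    - {"jaw": 0,"tx": 0,"ty": 0,"roll": 0,"tz": -0.5}
    - {"jaw": 0,"tx": 0,"ty": 0,"roll": 0,"tz": -1}
    - {"jaw": 0,"tx": 0,"ty": 0,"roll": 0,"tz": -2}

```text
time: 17.77
tool_pos: [564.1, -191.5, 168.1]
eef_rot: [179.8, 0.0, -96.6]
ft_force: [1.0, 0.4, -1.0]
grip_width: 42.9
finger_force: 0.0
```

send_rows:
  deltas:
    - {"jaw": 0,"tx": 0,"ty": 0,"roll": 0,"tz": -3}
    - {"jaw": 0,"tx": 0,"ty": 0,"roll": 0,"tz": -3}
    - {"jaw": 0,"tx": 0,"ty": 1,"roll": 0,"tz": -2}
    - {"jaw": 0,"tx": 0,"ty": 3,"roll": 0,"tz": 0}
    - {"jaw": 0,"tx": 0,"ty": 3,"roll": 0,"tz": 0}
    - {"jaw": 0,"tx": 0,"ty": 3,"roll": 0,"tz": 0}
    - {"jaw": 0,"tx": 0,"ty": 2,"roll": 0,"tz": 0}
    - {"jaw": 0,"tx": 0,"ty": 0,"roll": 0,"tz": 0}

```text
time: 18.43
tool_pos: [443.7, -178.0, 252.3]
eef_rot: [-179.7, 0.0, -96.6]
ft_force: [1.3, -0.2, 0.7]
grip_width: 42.7
finger_force: 0.0
```

```bash
python3 -c "
from w import *
c,s=rep()
a=cv2.resize(c['image'][110:270,200:460],(780,480));save(a,'end1')
save(s['image'][140:300,240:420],'end2',4)"
```

```text
tcp [ 445.7 -177.9  251.2] s -61.99931393381227 lat 120.67048997234558 yaw -96.61306107710038 F [-0.2  0.3 -0.3] w 42.67353397981214 t 18.5333
top orange 498 [(85, 7, np.float64(3.1)), (100, 10, np.float64(3.2)), (115, 16, np.float64(2.9)), (130, 20, np.float64(3.5)), (145, 26, np.float64(3.1)), (160, 30, np.float64(2.3)), (175, 31, np.float64(2.9)), (190, 30, np.float64(1.7)), (205, 31, np.float64(0.6)), (220, 31, np.float64(1.5)), (235, 31, np.float64(0.6))] (np.float64(93.1), np.float64(241.6))
top red 158 [(40, 41, np.float64(-0.3)), (55, 43, np.float64(0.2)), (70, 47, np.float64(-0.2)), (85, 47, np.float64(-0.0)), (100, 52, np.float64(0.2)), (115, 51, np.float64(-0.3)), (130, 49, np.float64(0.8)), (145, 47, np.float64(-0.6)), (160, 44, np.float64(0.6)), (175, 43, np.float64(-0.3))] (np.float64(43.5), np.float64(181.4))
scene orange 490 [(85, 8, np.float64(7.7)), (100, 12, np.float64(4.2)), (115, 16, np.float64(2.8)), (130, 21, np.float64(4.6)), (145, 26, np.float64(5.1)), (160, 29, np.float64(8.9)), (175, 18, np.float64(11.5)), (190, 17, np.float64(14.3)), (205, 28, np.float64(8.9)), (220, 31, np.float64(7.4)), (235, 18, np.float64(8.2))] (np.float64(90.5), np.float64(241.1))
scene red 75 [(70, 47, np.float64(0.3)), (85, 50, np.float64(0.6)), (100, 52, np.float64(0.4)), (115, 51, np.float64(1.1)), (130, 49, np.float64(1.5)), (145, 47, np.float64(1.9)), (160, 45, np.float64(1.2))] (np.float64(64.5), np.float64(177.0))
```

View pics/end1.png

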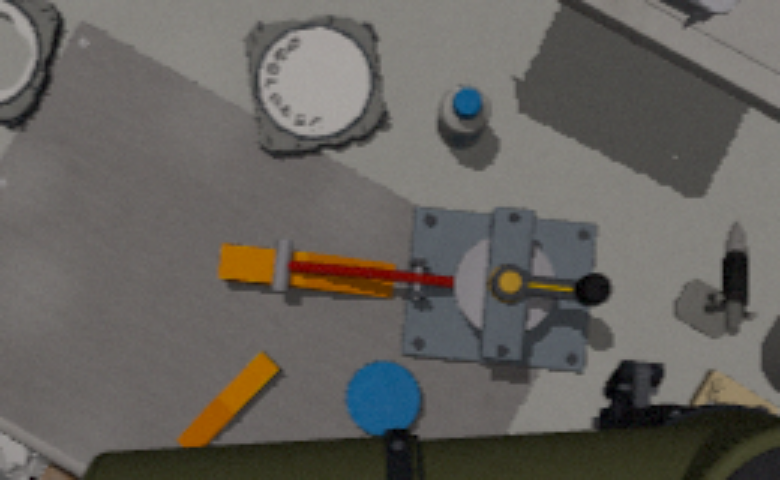

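View pics/end2.png

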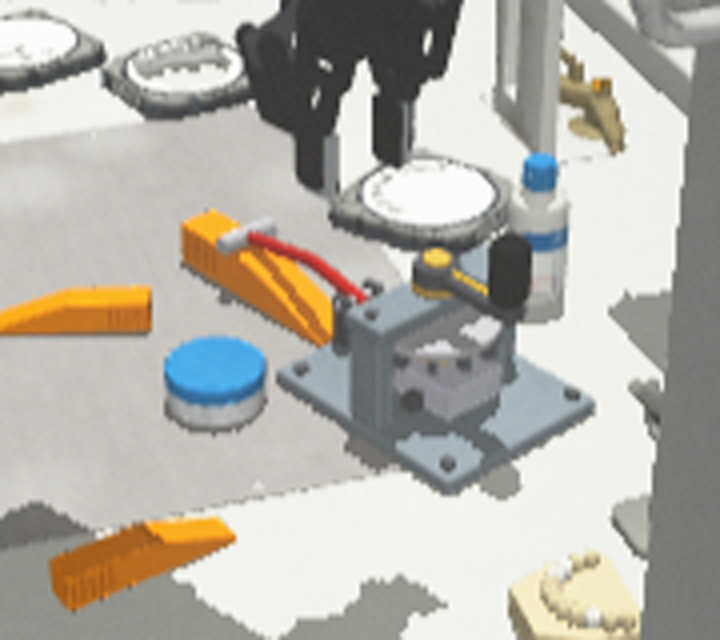

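The pictures show the roller (283,265 in the top crop; 247,235 in the scene crop) on the wedge's flat top and the knob (592,289) back at its start bearing. The bottle, tin, cassette and dental model appear undisturbed, and the gripper is clear of everything.

send_rows:
  deltas:
    - {"jaw": 0,"tx": 0,"ty": 0,"roll": 0,"tz": 0}
    - {"jaw": 0,"tx": 0,"ty": 0,"roll": 0,"tz": 0}
    - {"jaw": 0,"tx": 0,"ty": 0,"roll": 0,"tz": 0}

```text
time: 18.78
tool_pos: [446.3, -177.9, 249.1]
eef_rot: [179.9, -0.0, -96.6]
ft_force: [0.2, -0.4, -0.2]
grip_width: 42.8
finger_force: 0.0
```

```bash
python3 -c "
from cell import *
print(hand_in())"
```

```text
the job is handed in; nothing more can be done
None
```

I handed the job in at about 19 s: the wedge is left under the roller holding the catch open, the crank went through the full tapping sequence to end one turn on, the gripper let go, and the bystanders look undisturbed in the final pictures; no verdict came back.

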